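# Set a hub pin against the end stop of a V-bed run-out gauge

## Robot

A 7-joint arm with a two-finger parallel gripper is mounted at the origin on the work surface. World frame = base frame: x ahead of the robot, y to its left, z up, the work surface at z = 0. Lengths are in m, angles in rad, forces in N, time in s.
With the tool pointing down it reaches from about 0.425 to 0.875 m from the base axis. Payload 8.4 kg.
Tool frame: the origin (TCP) lies at the very end of the fingers, on their centre line; the grasp point (between the pads) lies 19 mm behind it (env.grip_depth is the z of the grasp point in the tool frame, in m); z points along the fingers, y is the line along which they close (so a half turn about z gives the same grasp; the last joint's range is limited). The gripper opens to 87 mm and grips with 3 to 60 N. Pads are 19 mm wide; open, the fingers measure 117 mm over their backs; the gripper's body (75 mm by 190 mm) begins 51 mm behind the grasp point.
Start: joints at [-0.099, 0.333, 0.04, 1.465, -0.013, 1.343, -0.059], TCP at [0.65, -0, 0.223] pointing down, gripper open.
Joint ranges: [-2.58, 2.58], [-0.38, 2.09], [-1.3, 1.39], [0.25, 2.4], [-1.5, 4.64], [0.08, 2.09], [-2.65, 2.65]. Speed limits (rad/s): [2.22, 2.22, 2.79, 2.79, 3.14, 3.14, 3.14].

## Interface

Orientations are given as a 3x3 rotation matrix whose columns are the frame's x, y, z axes.
In Python, from rig import env gives the robot as it stands.
- The arm moves only by the tool carry_out, never from a script. Its argument "motion" is text: rows parted by semicolons, each of 6 numbers parted by spaces: the shift along the tool's x, y, z scaled (see below), then the turn, a rotation vector about the tool's x, y, z scaled (see below). A call has 1 to 12 rows; each row is the pose to reach, as a shift and turn from the pose commanded when the call began, along the tool's axes at that moment; what a row does not reach only later rows make up. The controller multiplies each number of a shift by 0.12 m and each number of a turn by pi/4 rad. A row lasts 1/12 s, in which the tool goes at most 41.7 mm and 7.16 degrees, less where a joint would pass 70% of its speed; a pose out of reach is approached as far as the arm can. A call with a number of a shift or a turn outside -1 to 1 is refused whole. A call with a gripper value outside its range is refused whole. "jaw" is the opening in per cent of the stroke, from 0 (shut) to 100 (fully open), set as the call begins (left out, the last holds). The fingers move at their own pace and stop on an object; "force" is the grip in N (left out, the last holds). Time passes only in rows, so rows that repeat a pose let the fingers close. It gives the time, the measured TCP pose, the force, the opening and the grip force at its end, in the units of the state.
- env.observe(): the state, without advancing time (a new reading comes with each control period).
- env.camera(name): name is "scene" or "side" or "wrist"; returns the picture (420x560x3 uint8, red, green, blue); there is no depth.
- env.camera_info(name): a dict with "mtx" (3x3 intrinsics, pixels), "dist" ([k1, k2, p1, p2, k3] as OpenCV has them; the pictures are not rectified), "world_from_camera" (4x4, takes a point from camera to world coordinates); the wrist camera has in their place "hand_eye" (4x4, takes a point from camera to tool coordinates, whose origin is the TCP and whose axes are the flange's). Camera axes: x right, y down, z forward; pixel columns grow to the right and rows downward; lengths in m; the calibration is good to about 2 mm. A picture is of the moment at which its call begins: read the wrist's pose just before it. camera_info takes no time and is no camera call.
- env.job_done(): hands the job in; it is judged then, once.
The state is a dict: "time_s": time; "joint_positions": joint angles; "joint_velocities": joint speeds; "tau": joint torques, N m; "ee_pos": TCP position; "orientation": TCP orientation; "contact_force": force on the tool from outside, world axes, zero at the start; "moment": the same for the moment, N m; "grip_width": finger opening in m; "finger_force": force on a finger pad.
Only numpy, scipy, OpenCV 4.12 (cv2) and the standard library are available. Lean on these libraries where they do the work, as an engineer would, in place of code of your own. Each camera call takes 0.05 s, during which the arm holds its last target. There are 200 camera calls.

## Task

Set up the steel hub pin for its run-out check: with the hold-down arm still raised, slide the pin along the V-groove until its end is right up against the end of the stop rod, sprung button flush, pressing it home firmly but gently, without ramming it. Then swing the hold-down arm over and press its roller down onto the pin so that it bears, with the pin still hard against the stop. Leave the arm down, do not touch the dial indicator, and do not disturb the other things on the bench.

Things in the scene. Friction and masses are not known exactly. Their poses are not given: they have to be found in the camera images.
- fixture: V-bed run-out gauge fixed to the bench: grey base 375 x 124 x 22 mm (x = -185 to 190 mm), steel bed 50 mm wide (x = -165 to 150 mm), top 58 mm above the bench, with a 90-degree V-groove 26 mm wide and 13 mm deep along it. Origin: on the bench under the groove's centre line; x runs along the groove towards the end stop, y points to the side of the hold-down hinge, z up.
- stop: end stop: grey block 50 mm wide, 94 mm tall, a clamped steel stop rod, 16 mm across, on the groove's centre line. Its flat end is the stop; a sprung brass button in it (1 to 2 N) stands 2 mm proud and goes flush when the pin is home. The rod projects 5 to 40 mm, as last set: not reported, so feel or see it. Origin: where it leaves the block, fixture x = 150, y = 0, z = 64.8 mm; fixture's axes.
- pin: the loose hub pin: ground steel cylinder 28 mm in diameter and 170 mm long with flat ends, about 0.7 kg, lying in the V-groove some 45 to 110 mm short of the stop rod. Origin: at its centre, on its axis, 64.8 mm above the bench while it lies in the groove; its x axis runs along it towards the stop. Its top is 78.8 mm above the bench. It takes 4 to 13 N to slide it along the groove.
- hold_hinge (a point): hinge axis of the hold-down arm, fixed to the gauge at fixture x = 30, y = 48, z = 109 mm, the hinge axis being the fixture's x. Axes as the fixture's.
- holddown (a joint): angle of the blue hold-down arm, rad: 0 = down, level across the groove, roller just touching the pin; grows as it rises; 1.57 = upright; above that it leans back away from the groove; limit 1.95. Starts at 1.5 to 1.9. The stiff hinge keeps it where it is left; 2 to 3 N at the knob move it. The arm is a bar 16 mm wide and 10 mm thick on the line from hinge to knob.
- hold_knob (a point): centre of the black ball knob, 22 mm across, at the free end of the hold-down arm, 108 mm from the hinge axis. It swings in the plane fixture x = 30 mm.
- roller: black rubber roller 24 mm across and 15 mm wide under the hold-down arm, its axis parallel to the groove. Origin: its centre, 48 mm from the hinge along the arm and 18.2 mm to the arm's underside (the side towards the groove).
- dial: dial indicator above the groove near the stop, fixed on a post behind the stop. Origin: centre of its round case, 56 mm across and 20 mm thick, at fixture x = 106, y = 0, z = 166 mm. Its stem reaches down to 86 mm above the bench, clear above the pin, which slides under it. Not to be touched.
- lock_nut: loose brass hub lock nut, a ring 84 mm across and 24 mm tall, bystander. Origin: centre of its underside.
- magnifier: magnifier stand with green enameled foot 112 mm across, 200 mm tall, bystander, beyond the stop. Origin: centre of its underside; the lens, 90 mm across at 186 mm height, reaches out 118 mm along its -x.
- oil_bottle: white oil bottle with red cap, 48 mm across and 120 mm tall, bystander. Origin: centre of its underside.
Mind the look-alikes: they are no part of the job. Of the things that look like the pin, the middle-sized one is meant.

How it is judged:
On the way, in this order (a step that is already met when the one before it is completed fails the run):
1. the pin is pressed against the end stop with at least 5 N while the hold-down arm is still raised (above 0.8 rad), for 0.2 s (contact force between pin and stop above 5 N and value of joint holddown above 0.8 rad), for 0.2 s.
2. the roller is pressed on the pin with at least 3 N for 0.2 s (contact force between roller and pin above 3 N), for 0.2 s.
At the end, for the whole second after the job is handed in: the pin lies in the V-groove at rest (within 3 mm and 0.03 rad of the groove's line), its end still up against the stop rod (holding the rod's sprung button in with at least 1.25 N, so within 1.5 mm of the rod's flat end), and the hold-down arm is down on it (joint below 0.03 rad) (contact force between pin and stop above 1.25 N and y of pin in the frame of stop between -0.003 and 0.003 m and z of pin in the frame of stop between -0.003 and 0.003 m and angle between the x axis of pin and the x axis of stop, either way round below 0.03 rad and value of joint holddown between -0.05 and 0.03 rad and linear speed of pin below 0.01 m/s); the robot touches nothing.
It fails at once if the pin is rammed into the stop (over 30 N) (contact force between pin and stop above 30 N).
It fails at once if the robot touches the dial indicator (over 1 N) (contact force between any of the fingers, the arm and dial above 1 N).
It fails at once if a bystander is moved by more than 10 mm (distance of any of lock_nut, magnifier, oil_bottle from where it was at the start of the episode above 0.01 m).
It also fails if it takes over 61 s, if anything falls off the work surface, if the arm or the gripper's body presses on something with over 40 N, if the wrist force passes 120 N, or if a joint passes its speed limit or range.

## Working session

There is one attempt and no reset: what is moved stays moved. The work goes in short steps, Python scripts to look and compute and a tool call to move; the robot and the scene stay as the last step left them, time stands still between calls to the robot, and variables do not carry over. Pictures are saved under pics/ and viewed, at most 11 in all, crops included, and the job is handed in when it is done.

Besides the shell and the picture viewer there is one more tool, called after ">>>" as name(argument=value, ...), one argument or row to a line, values as JSON. carry_out: Moves the arm, as the interface text tells. Shifts and turns lie within -1 to 1; 1 stands for 0.12 m of shift or pi/4 rad of turn. Its arguments: {"type":"object","properties":{"motion":{"type":"string"},"jaw":{"type":"number"},"force":{"type":"number"}},"required":["motion"]}

```bash
mkdir -p pics; ls
cat > h.py <<'E'
import numpy as np, cv2
from rig import env
def snap(n,f):
    im=env.camera(n); cv2.imwrite('pics/'+f,cv2.cvtColor(im,cv2.COLOR_RGB2BGR)); return im
def T(n):
    i=env.camera_info(n)
    return np.array(i['mtx']),np.array(i['dist']),np.array(i['world_from_camera'])
def ray(n,px):
    K,d,W=T(n); u=cv2.undistortPoints(np.array(px,float).reshape(-1,1,2),K,d).reshape(-1,2)
    return W[:3,3],np.c_[u,np.ones(len(u))]@W[:3,:3].T
def onz(n,px,z):
    o,r=ray(n,px); z=np.broadcast_to(z,len(r)); return o+r*((z-o[2])/r[:,2])[:,None]
def proj(n,P):
    K,d,W=T(n); M=np.linalg.inv(W)
    return cv2.projectPoints(np.array(P,float).reshape(-1,1,3),cv2.Rodrigues(M[:3,:3])[0],M[:3,3],K,d)[0].reshape(-1,2)
E
python3 - <<'E'
from h import *
for n in('scene','side'): snap(n,n+'0.png'); print(n,T(n)[2].round(3))
o=env.observe(); print(o['time_s'],o['contact_force'],np.array(o['orientation']).round(3).tolist(),o['ee_pos'])
E
```

```text
pics
scene [[ 1.000e-03  8.730e-01 -4.880e-01  1.066e+00]
 [ 1.000e+00  2.000e-03  6.000e-03  7.900e-02]
 [ 6.000e-03 -4.880e-01 -8.730e-01  9.620e-01]
 [ 0.000e+00  0.000e+00  0.000e+00  1.000e+00]]
side [[ 0.967 -0.158  0.201  0.394]
 [-0.256 -0.559  0.788 -0.685]
 [-0.012 -0.814 -0.581  0.708]
 [ 0.     0.     0.     1.   ]]
0.1 [-0.76200968 -0.50362122  0.57485374] [[-0.0, 1.0, -0.001], [1.0, 0.0, -0.0], [-0.0, -0.001, -1.0]] [6.49578039e-01 5.06686787e-06 2.21748222e-01]
```

View pics/scene0.png

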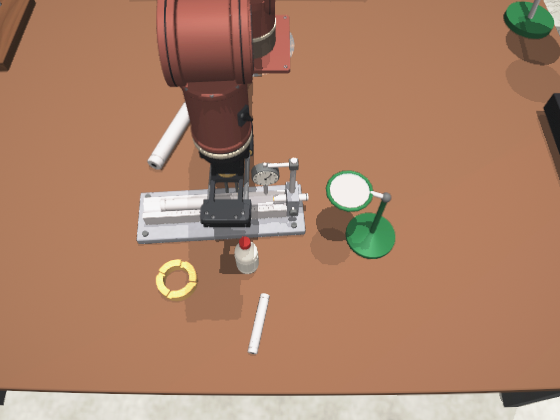

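View pics/side0.png

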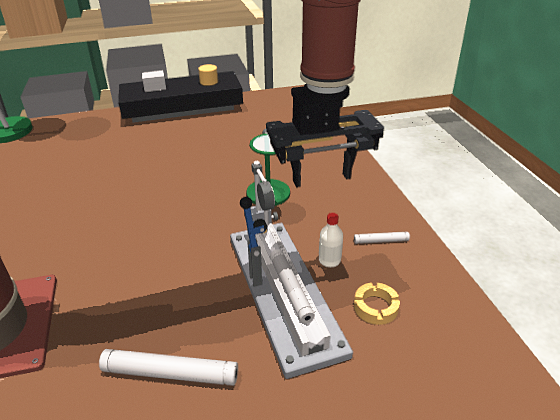

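The scene picture shows the gauge at (138..305, 190..242), with the stop on the right (world +y) and the hinge on the robot's side. The pin is in the groove, with its near end at about (148,205). The side picture shows the blue arm upright at (250,225). I'll zoom in on both to get the fixture pose.

Run:
```python
import cv2
a=cv2.imread('pics/scene0.png')[145:255,125:325]; cv2.imwrite('pics/sc.png',cv2.resize(a,None,fx=4,fy=4,interpolation=cv2.INTER_CUBIC))
a=cv2.imread('pics/side0.png')[155:375,220:380]; a=cv2.resize(a,None,fx=2.7,fy=2.7,interpolation=cv2.INTER_CUBIC); cv2.imwrite('pics/si.png',a)
```

```text
(no output)
```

View pics/sc.png

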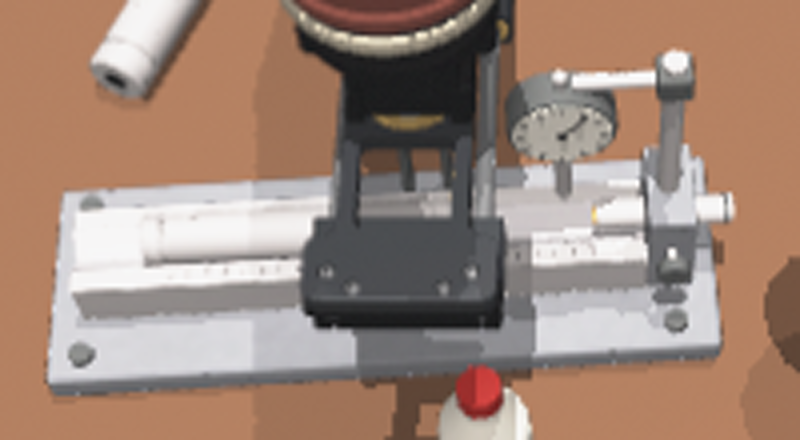

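View pics/si.png

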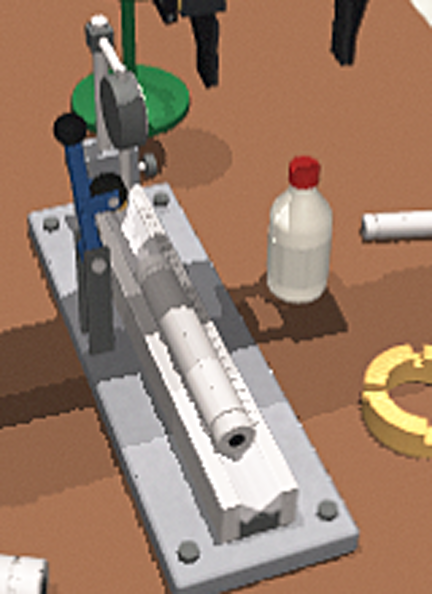

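```bash
cat >> h.py <<'E'
def s1(p): return np.array(p)/4+[125,145]
def s2(p): return np.array(p)/2.7+[220,155]
E
python3 - <<'E'
from h import *
from scipy.optimize import least_squares as ls
A=[(-.185,.062),(-.185,-.062),(.19,-.062),(.19,.062)]; a=s1([(65,193),(50,380),(720,345),(705,158)])
B=[(.19,.062),(-.185,.062),(-.185,-.062)]; b=s2([(28,213),(175,585),(357,525)])
def w(p,q,): 
    c,s=np.cos(p[2]),np.sin(p[2]); q=np.array(q,float); return np.c_[p[0]+c*q[:,0]-s*q[:,1],p[1]+s*q[:,0]+c*q[:,1],q[:,2]]
z=lambda L:[(*t,.022) for t in L]
f=lambda p:np.r_[proj('scene',w(p,z(A)))-a,proj('side',w(p,z(B)))-b].ravel()
r=ls(f,[.65,0,1.57]);p=r.x;print(p,r.fun.reshape(-1,2).round(1).tolist()); np.save('p.npy',p)
# pin end, side: hole centre ; search fixture x on axis
for n,px in(('side',s2((237,440))),('scene',s1((147,236)))):
    g=ls(lambda x:(proj(n,w(p,[(x[0],0,.0648)]))[0]-px),[-.1]);print('pin end',n,g.x,g.fun)
g=ls(lambda x:(proj('scene',w(p,[(x[0],0,.0648)]))[0]-s1((594,214))),[.1]);print('rod end',g.x,g.fun)
for n,px in(('side',s2((70,130))),):
    g=ls(lambda x:(proj(n,w(p,[(.03,.048-.108*np.cos(x[0]),.109+.108*np.sin(x[0]))])[0:1])[0]-px),[1.6]) if 0 else ls(lambda x:(proj(n,w(p,[(.03,.048-.108*np.cos(x[0]),.109+.108*np.sin(x[0]))]))[0]-px),[1.6]);print('hold',g.x,g.fun)
E
```

```text
[ 0.56386445 -0.04721791  1.63423351] [[-1.0, -0.9], [-1.6, 1.0], [1.1, 0.4], [-0.0, -0.6], [-0.9, -1.9], [-0.7, -0.8], [0.8, 0.6]]
pin end side [-0.12761837] [-0.3087846   0.15090354]
pin end scene [-0.12229127] [0.07367851 1.37366194]
rod end [0.12166801] [0.04784248 0.8965335 ]
hold [1.66384102] [-0.49437408 -1.74706308]
```

The pin's rear end is at fixture x≈-0.125 and the rod end at about 0.12. I'll close the fingers and go down behind the pin.

>>> carry_out(
  motion="-0.3 -0.15 0 0 0 -0.081; -0.6 -0.3 0 0 0 -0.081; -0.9 -0.45 0 0 0 -0.081; -1 -0.5 0 0 0 -0.081; -1 -0.5 0 0 0 -0.081",
  jaw=0,
  force=20,
)

```text
time_s: 0.52
ee_pos: [0.5879, -0.1255, 0.2226]
orientation: [[-0.056, 0.998, -0.001], [0.998, 0.056, -0.002], [-0.002, -0.001, -1.0]]
contact_force: [-0.2, -0.8, 0.0]
grip_width: 0.0614
finger_force: 0.0
```

>>> carry_out(
  motion="-0.3 -0.1 0 0 0 0; -0.67 -0.18 0 0 0 0; -0.67 -0.18 0.3 0 0 0; -0.67 -0.18 0.6 0 0 0; -0.67 -0.18 0.8 0 0 0; -0.67 -0.18 0.9 0 0 0;-0.67 -0.18 0.9 0 0 0;-0.67 -0.18 0.9 0 0 0",
)

```text
time_s: 1.18
ee_pos: [0.574, -0.201, 0.115]
orientation: [[-0.064, 0.998, -0.0], [0.998, 0.064, 0.0], [0.0, -0.0, -1.0]]
contact_force: [0.5, 0.1, 1.4]
grip_width: 0.0084
finger_force: 0.0
```

Run:
```python
from h import *
a=snap('side','side1.png')[155:405,200:400]; b=snap('scene','scene1.png')[145:255,125:325]
a=cv2.resize(a,(400,500),interpolation=cv2.INTER_CUBIC); b=cv2.resize(b,(400,220)); 
cv2.imwrite('pics/c1.png',cv2.cvtColor(np.hstack([a,np.vstack([b,np.zeros((280,400,3),np.uint8)])]),cv2.COLOR_RGB2BGR))
print(env.observe()['ee_pos'],env.observe()['contact_force'])
```

```text
[ 0.57493846 -0.20153188  0.11653335] [ 0.16038923  0.35225435 -0.08067922]
```

View pics/c1.png

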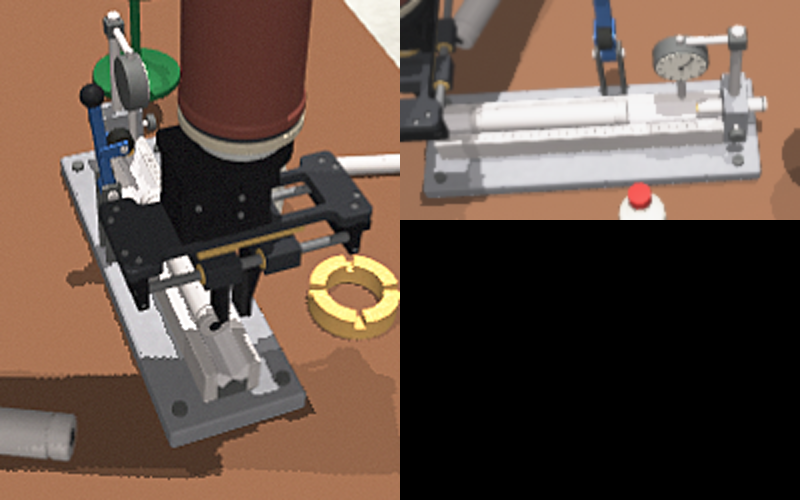

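The fingers are closed and 20 mm behind the pin end. The gap between pin front and rod is about 75 mm. Going down next, then a slow approach.

>>> carry_out(
  motion="0 0 0.15 0 0 0; 0 0 0.3 0 0 0; 0 0 0.4 0 0 0; 0 0 0.42 0 0 0; 0 0 0.42 0 0 0; 0 0 0.42 0 0 0; 0 0 0.42 0 0 0",
)

```text
time_s: 1.87
ee_pos: [0.5744, -0.2019, 0.0655]
orientation: [[-0.063, 0.998, 0.002], [0.998, 0.063, -0.0], [-0.001, 0.002, -1.0]]
contact_force: [0.1, -0.3, 1.2]
grip_width: 0.0005
finger_force: 0.0
```

>>> carry_out(
  motion="0.03 0 0 0 0 0; 0.06 0 0 0 0 0; 0.09 0 0 0 0 0; 0.12 0 0 0 0 0; 0.14 0 0 0 0 0; 0.16 0 0 0 0 0; 0.18 0 0 0 0 0; 0.2 0 0 0 0 0; 0.22 0 0 0 0 0; 0.24 0 0 0 0 0; 0.26 0 0 0 0 0; 0.28 0 0 0 0 0",
)

```text
time_s: 2.87
ee_pos: [0.5715, -0.1696, 0.0644]
orientation: [[-0.062, 0.998, 0.001], [0.998, 0.062, -0.002], [-0.002, 0.001, -1.0]]
contact_force: [1.4, -6.1, -1.0]
grip_width: 0.0001
finger_force: 2.7
```

>>> carry_out(
  motion="0.03 0 0 0 0 0; 0.06 0 0 0 0 0; 0.09 0 0 0 0 0; 0.12 0 0 0 0 0; 0.15 0 0 0 0 0; 0.18 0 0 0 0 0; 0.21 0 0 0 0 0; 0.24 0 0 0 0 0; 0.27 0 0 0 0 0; 0.29 0 0 0 0 0; 0.31 0 0 0 0 0; 0.33 0 0 0 0 0",
)

```text
time_s: 3.87
ee_pos: [0.5689, -0.1303, 0.0643]
orientation: [[-0.062, 0.998, 0.0], [0.998, 0.062, -0.002], [-0.002, 0.0, -1.0]]
contact_force: [1.2, -4.8, -0.2]
grip_width: 0.0005
finger_force: 3.0
```

Run:
```python
from h import *
b=snap('scene','scene2.png')[165:225,215:315]
cv2.imwrite('pics/c2.png',cv2.cvtColor(cv2.resize(b,(800,480),interpolation=cv2.INTER_CUBIC),cv2.COLOR_RGB2BGR))
```

```text
(no output)
```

View pics/c2.png

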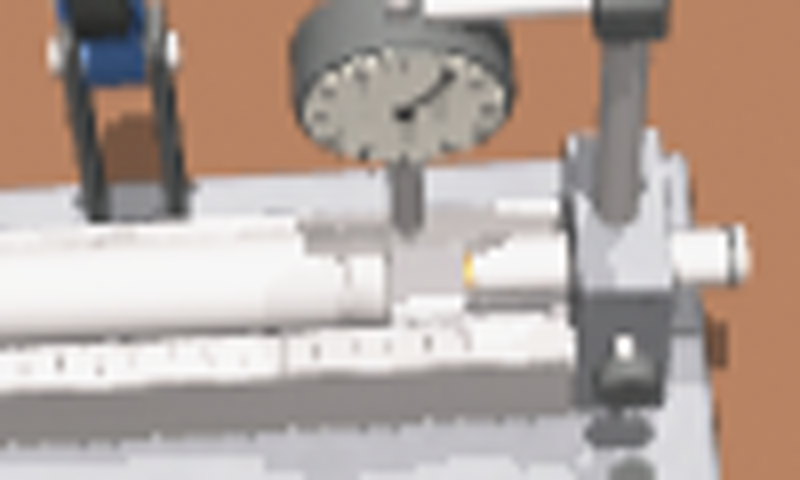

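The pin front is at crop x=388 and the brass button at 465, so about 22 mm remain. I'll go 16 mm, then creep.

>>> carry_out(
  motion="0.02 0 0 0 0 0; 0.035 0 0 0 0 0; 0.05 0 0 0 0 0; 0.065 0 0 0 0 0; 0.08 0 0 0 0 0; 0.09 0 0 0 0 0; 0.1 0 0 0 0 0; 0.11 0 0 0 0 0; 0.12 0 0 0 0 0; 0.13 0 0 0 0 0",
)

```text
time_s: 4.75
ee_pos: [0.5678, -0.1148, 0.0643]
orientation: [[-0.062, 0.998, 0.0], [0.998, 0.062, -0.002], [-0.002, 0.0, -1.0]]
contact_force: [0.2, -6.7, 0.1]
grip_width: 0.0
finger_force: 3.1
```

>>> carry_out(
  motion="0.005 0 0 0 0 0; 0.01 0 0 0 0 0; 0.015 0 0 0 0 0; 0.02 0 0 0 0 0",
)

```text
time_s: 5.08
ee_pos: [0.5677, -0.1125, 0.0643]
orientation: [[-0.062, 0.998, 0.0], [0.998, 0.062, -0.002], [-0.002, 0.0, -1.0]]
contact_force: [0.3, -6.4, -0.4]
grip_width: 0.0003
finger_force: 3.1
```

>>> carry_out(
  motion="0.005 0 0 0 0 0; 0.01 0 0 0 0 0; 0.015 0 0 0 0 0",
)

```text
time_s: 5.33
ee_pos: [0.5676, -0.1107, 0.0643]
orientation: [[-0.062, 0.998, 0.0], [0.998, 0.062, -0.002], [-0.002, 0.0, -1.0]]
contact_force: [1.0, -7.2, -0.2]
grip_width: 0.0005
finger_force: 3.1
```

>>> carry_out(
  motion="0.004 0 0 0 0 0; 0.008 0 0 0 0 0; 0.012 0 0 0 0 0",
)

```text
time_s: 5.58
ee_pos: [0.5675, -0.1094, 0.0643]
orientation: [[-0.062, 0.998, 0.0], [0.998, 0.062, -0.002], [-0.002, 0.0, -1.0]]
contact_force: [0.3, -6.5, -0.2]
grip_width: 0.0005
finger_force: 3.6
```

>>> carry_out(
  motion="0.005 0 0 0 0 0; 0.01 0 0 0 0 0; 0.015 0 0 0 0 0",
)

```text
time_s: 5.83
ee_pos: [0.5674, -0.1079, 0.0643]
orientation: [[-0.062, 0.998, 0.0], [0.998, 0.062, -0.002], [-0.003, 0.0, -1.0]]
contact_force: [0.5, -8.7, -0.4]
grip_width: 0.0002
finger_force: 3.9
```

>>> carry_out(
  motion="0.004 0 0 0 0 0; 0.008 0 0 0 0 0; 0.012 0 0 0 0 0",
)

```text
time_s: 6.08
ee_pos: [0.5673, -0.1076, 0.0644]
orientation: [[-0.061, 0.998, 0.001], [0.998, 0.061, -0.004], [-0.004, 0.001, -1.0]]
contact_force: [0.9, -12.2, -0.6]
grip_width: 0.0006
finger_force: 6.0
```

Contact with the stop: force is rising and the motion has stopped. I'll press a little more and hold.

>>> carry_out(
  motion="0.004 0 0 0 0 0; 0.008 0 0 0 0 0; 0.012 0 0 0 0 0; 0.012 0 0 0 0 0; 0.012 0 0 0 0 0; 0.012 0 0 0 0 0",
)

```text
time_s: 6.58
ee_pos: [0.5673, -0.1076, 0.0644]
orientation: [[-0.06, 0.998, 0.001], [0.998, 0.06, -0.005], [-0.005, 0.001, -1.0]]
contact_force: [1.3, -13.8, -1.8]
grip_width: 0.0007
finger_force: 7.2
```

>>> carry_out(
  motion="0.005 0 0 0 0 0; 0.01 0 0 0 0 0; 0.015 0 0 0 0 0; 0.018 0 0 0 0 0; 0.018 0 0 0 0 0; 0.018 0 0 0 0 0; 0.018 0 0 0 0 0",
)

```text
time_s: 7.17
ee_pos: [0.5672, -0.1075, 0.0645]
orientation: [[-0.058, 0.998, 0.002], [0.998, 0.058, -0.007], [-0.007, 0.001, -1.0]]
contact_force: [2.5, -20.1, -2.1]
grip_width: 0.0006
finger_force: 10.0
```

>>> carry_out(
  motion="0 0 0 0 0 0; 0 0 0 0 0 0; -0.02 0 0 0 0 0; -0.05 0 0 0 0 0; -0.1 0 0 0 0 0; -0.15 0 0 0 0 0; -0.15 0 0 0 0 0; -0.15 0 -0.2 0 0 0; -0.15 0 -0.5 0 0 0; -0.15 0 -0.8 0 0 0; -0.15 0 -1 0 0 0; -0.15 0 -1 0 0 0",
)

```text
time_s: 8.17
ee_pos: [0.5711, -0.1185, 0.1902]
orientation: [[-0.064, 0.998, 0.009], [0.998, 0.064, -0.001], [-0.001, 0.009, -1.0]]
contact_force: [0.2, -0.4, 0.3]
grip_width: 0.0004
finger_force: 0.0
```

Run:
```python
from h import *
b=snap('scene','scene3.png')[165:225,215:315]
c=snap('side','side3.png')[155:255,220:320]
cv2.imwrite('pics/c3.png',cv2.cvtColor(np.hstack([cv2.resize(b,(500,300),interpolation=cv2.INTER_CUBIC),cv2.resize(c,(300,300),interpolation=cv2.INTER_CUBIC)]),cv2.COLOR_RGB2BGR))
```

```text
(no output)
```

View pics/c3.png

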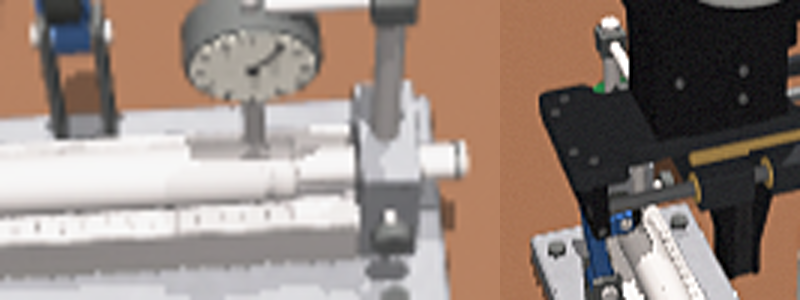

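The pin is flush against the rod with no button showing. Next I'll go behind the knob, on the robot side.

>>> carry_out(
  motion="0 0 -0.3 0 0 0; 0 0 -0.6 0 0 0; 0 -0.2 -0.71 0 0 0; 0 -0.5 -0.71 0 0 0; 0.2 -0.83 -0.71 0 0 0; 0.5 -0.83 -0.71 0 0 0; 0.78 -0.83 -0.71 0 0 0; 0.78 -0.83 -0.71 0 0 0; 0.78 -0.83 -0.71 0 0 0;0.78 -0.83 -0.71 0 0 0",
)

```text
time_s: 9.1
ee_pos: [0.4625, -0.0317, 0.2682]
orientation: [[-0.064, 0.998, -0.002], [0.998, 0.064, -0.0], [-0.0, -0.002, -1.0]]
contact_force: [0.3, -0.7, -0.1]
grip_width: 0.0007
finger_force: 0.0
```

Run:
```python
from h import *
o=env.observe(); print(o['ee_pos'],o['contact_force'],np.array(o['orientation']).round(3).tolist())
b=snap('scene','scene4.png')[125:225,165:315]
c=snap('side','side4.png')[105:305,180:330]
cv2.imwrite('pics/c4.png',cv2.cvtColor(np.hstack([cv2.resize(b,(450,300),interpolation=cv2.INTER_CUBIC),cv2.resize(c,(225,300),interpolation=cv2.INTER_CUBIC)]),cv2.COLOR_RGB2BGR))
```

```text
[ 0.46247474 -0.03171412  0.26824198] [ 0.34480312 -0.69602322 -0.13425685] [[-0.064, 0.998, -0.002], [0.998, 0.064, -0.0], [-0.0, -0.002, -1.0]]
```

View pics/c4.png

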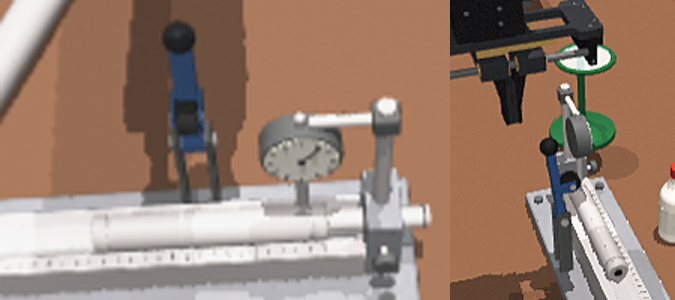

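Run:
```python
from h import *
from scipy.optimize import least_squares as ls
p=np.load('p.npy'); px={'scene':np.array([224.3,137.7]),'side':np.array([246.2,202.5])}
r=ls(lambda X:np.r_[proj('scene',[X])[0]-px['scene'],proj('side',[X])[0]-px['side']],[.5,0,.2]).x
c,s=np.cos(p[2]),np.sin(p[2]); d=r[:2]-p[:2]; f=[c*d[0]+s*d[1],-s*d[0]+c*d[1],r[2]]
print('knob fixture',f,'angle',np.arctan2(f[2]-.109,.048-f[1]))
# path relative to cmd now: fixture y=.100, z=.270; tool y=-fixture y, tool z=-z
for t in (1.66,1.5,1.3,1.1,.9,.7,.5,.35,.2,.1,0,-.05):
    y,z=.048-.108*np.cos(t),.109+.108*np.sin(t); e=26*np.sin(t)-15
    zz=np.sqrt(max(121-max(e,0)**2,0)) if e<11 else 0
    if t>1.2: zz=-8
    Y=y+(e+15)/1000; Z=z+zz/1000
    print(t,round(Y,4),round(Z,4),'tool',round((.1-Y)/.12,3),round((.27-Z)/.12,3))
```

```text
knob fixture [np.float64(0.028004623585806087), np.float64(0.05804602750787836), np.float64(0.21620716909368184)] angle 1.6642301616910964
1.66 0.0835 0.2086 tool 0.137 0.512
1.5 0.0663 0.2087 tool 0.281 0.511
1.3 0.0442 0.2051 tool 0.465 0.541
1.1 0.0222 0.2126 tool 0.648 0.478
0.9 0.0012 0.2032 tool 0.823 0.557
0.7 -0.0179 0.1894 tool 0.982 0.671
0.5 -0.0343 0.1718 tool 1.119 0.819
0.35 -0.0445 0.157 tool 1.204 0.941
0.2 -0.0527 0.1415 tool 1.272 1.071
0.1 -0.0569 0.1308 tool 1.307 1.16
0 -0.06 0.12 tool 1.333 1.25
-0.05 -0.0612 0.1146 tool 1.343 1.295
```

>>> carry_out(
  motion="0 0 0.25 0 0 0; 0 0 0.5 0 0 0; 0 0.07 0.51 0 0 0; 0 0.13 0.51 0 0 0; 0 0.2 0.51 0 0 0; 0 0.28 0.51 0 0 0; 0 0.34 0.52 0 0 0; 0 0.4 0.53 0 0 0; 0 0.46 0.53 0 0 0; 0 0.52 0.52 0 0 0; 0 0.52 0.52 0 0 0",
)

```text
time_s: 10.12
ee_pos: [0.5263, -0.0273, 0.2069]
orientation: [[-0.064, 0.998, -0.0], [0.998, 0.064, 0.0], [0.0, -0.0, -1.0]]
contact_force: [-0.4, -0.9, -0.6]
grip_width: 0.0004
finger_force: 0.0
```

Run:
```python
from h import *
b=snap('scene','scene5.png')[125:225,165:315]
c=snap('side','side5.png')[105:305,180:330]
cv2.imwrite('pics/c5.png',cv2.cvtColor(np.hstack([cv2.resize(b,(450,300),interpolation=cv2.INTER_CUBIC),cv2.resize(c,(225,300),interpolation=cv2.INTER_CUBIC)]),cv2.COLOR_RGB2BGR))
```

```text
(no output)
```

View pics/c5.png

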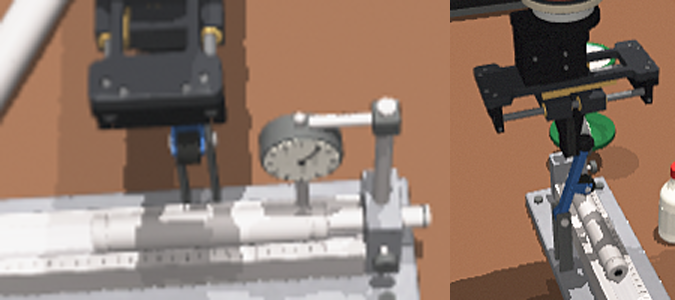

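The arm is following the finger and is now at about 1.2 rad. Continuing along the arc.

>>> carry_out(
  motion="0 0.07 -0.02 0 0 0; 0 0.13 -0.04 0 0 0; 0 0.22 0 0 0 0; 0 0.3 0.04 0 0 0; 0 0.38 0.09 0 0 0; 0 0.46 0.15 0 0 0; 0 0.53 0.22 0 0 0; 0 0.6 0.3 0 0 0; 0 0.68 0.42 0 0 0; 0 0.72 0.48 0 0 0; 0 0.75 0.55 0 0 0; 0 0.75 0.55 0 0 0",
)

```text
time_s: 11.22
ee_pos: [0.6146, -0.0216, 0.1387]
orientation: [[-0.064, 0.998, -0.003], [0.998, 0.064, -0.0], [0.0, -0.003, -1.0]]
contact_force: [-1.1, -0.5, 0.4]
grip_width: 0.0005
finger_force: 0.0
```

>>> carry_out(
  motion="0 0.01 0.03 0 0 0; 0 0.02 0.06 0 0 0; 0 0.03 0.09 0 0 0; 0 0.04 0.12 0 0 0; 0 0.05 0.14 0 0 0; 0 0.05 0.16 0 0 0; 0 0.05 0.16 0 0 0",
)

```text
time_s: 11.8
ee_pos: [0.621, -0.0214, 0.1214]
orientation: [[-0.064, 0.998, 0.0], [0.998, 0.064, 0.0], [0.0, 0.0, -1.0]]
contact_force: [0.5, -0.5, -0.2]
grip_width: 0.0005
finger_force: 0.0
```

Run:
```python
from h import *
b=snap('scene','scene6.png')[125:265,165:315]
c=snap('side','side6.png')[105:305,180:330]
cv2.imwrite('pics/c6.png',cv2.cvtColor(np.hstack([cv2.resize(b,(450,420),interpolation=cv2.INTER_CUBIC),cv2.resize(c,(315,420),interpolation=cv2.INTER_CUBIC)]),cv2.COLOR_RGB2BGR))
```

```text
(no output)
```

View pics/c6.png

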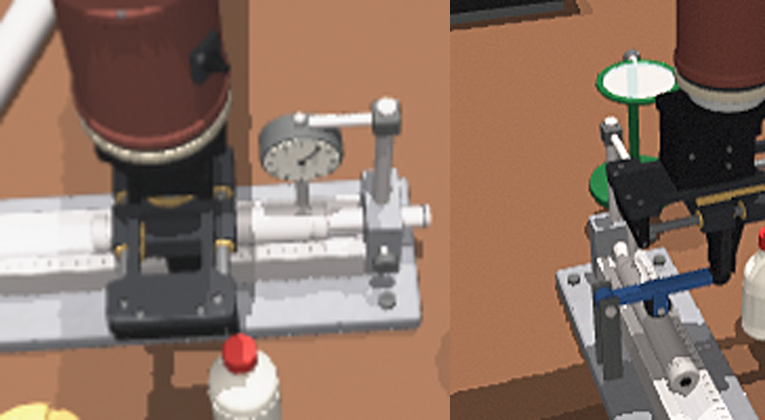

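The arm is nearly level, with the finger on the knob and everything clear. I'll press down gently.

>>> carry_out(
  motion="0 0 0.01 0 0 0; 0 0 0.02 0 0 0; 0 0 0.03 0 0 0; 0 0 0.03 0 0 0",
)

```text
time_s: 12.23
ee_pos: [0.6214, -0.0214, 0.1192]
orientation: [[-0.063, 0.998, 0.001], [0.998, 0.063, 0.0], [0.0, 0.001, -1.0]]
contact_force: [-2.2, 0.7, 7.5]
grip_width: 0.0002
finger_force: 3.8
```

>>> carry_out(
  motion="0 0 0.01 0 0 0; 0 0 0.02 0 0 0; 0 0 0.02 0 0 0",
)

```text
time_s: 12.48
ee_pos: [0.6216, -0.0213, 0.1184]
orientation: [[-0.063, 0.998, 0.002], [0.998, 0.063, 0.0], [0.0, 0.002, -1.0]]
contact_force: [-8.1, 0.3, 17.8]
grip_width: 0.0005
finger_force: 9.4
```

>>> carry_out(
  motion="0 0 0 0 0 0; 0 0 0 0 0 0; 0 0 0 0 0 0; 0 0 0 0 0 0; 0 0 -0.02 0 0 0; 0 0 -0.04 0 0 0; 0 0 -0.08 0 0 0; 0 0 -0.2 0 0 0; 0 0 -0.5 0 0 0; 0 0 -0.8 0 0 0; 0 0 -1 0 0 0; 0 0 -1 0 0 0",
)

```text
time_s: 13.48
ee_pos: [0.6234, -0.0214, 0.242]
orientation: [[-0.063, 0.998, 0.009], [0.998, 0.063, 0.0], [-0.0, 0.009, -1.0]]
contact_force: [0.2, -0.3, 0.6]
grip_width: 0.0007
finger_force: 0.0
```

>>> carry_out(
  motion="0 0 -0.2 0 0 0; -0.3 0 -0.2 0 0 0; -0.6 0 -0.2 0 0 0; -0.9 0 -0.2 0 0 0; -1 0 -0.2 0 0 0; -1 0 -0.2 0 0 0; -1 0 -0.2 0 0 0; -1 0 -0.2 0 0 0",
)

```text
time_s: 14.15
ee_pos: [0.6286, -0.1396, 0.2592]
orientation: [[-0.065, 0.998, -0.001], [0.998, 0.065, 0.001], [0.001, -0.001, -1.0]]
contact_force: [-0.2, 0.2, -0.4]
grip_width: 0.0005
finger_force: 0.0
```

Run:
```python
from h import *
b=snap('scene','scene7.png')[125:265,185:325]
c=snap('side','side7.png')[105:305,180:330]
cv2.imwrite('pics/c7.png',cv2.cvtColor(np.hstack([cv2.resize(b,(480,480),interpolation=cv2.INTER_CUBIC),cv2.resize(c,(315,420),interpolation=cv2.INTER_CUBIC).copy() if 0 else cv2.resize(c,(315,480))]),cv2.COLOR_RGB2BGR))
p=np.load('p.npy');cc,s=np.cos(p[2]),np.sin(p[2])
for t in(0,.03,.06):
  x,y=.03,.048-.108*np.cos(t); P=[[p[0]+cc*x-s*y,p[1]+s*x+cc*y,.109+.108*np.sin(t)]]
  print(t,((proj('scene',P)-[185,125])*480/140).round(),((proj('side',P)-[180,105])*[2.1,2.4]+[480,0]).round())
```

```text
0 [[156. 314.]] [[748. 310.]]
0.03 [[155. 311.]] [[748. 307.]]
0.06 [[155. 309.]] [[748. 304.]]
```

View pics/c7.png

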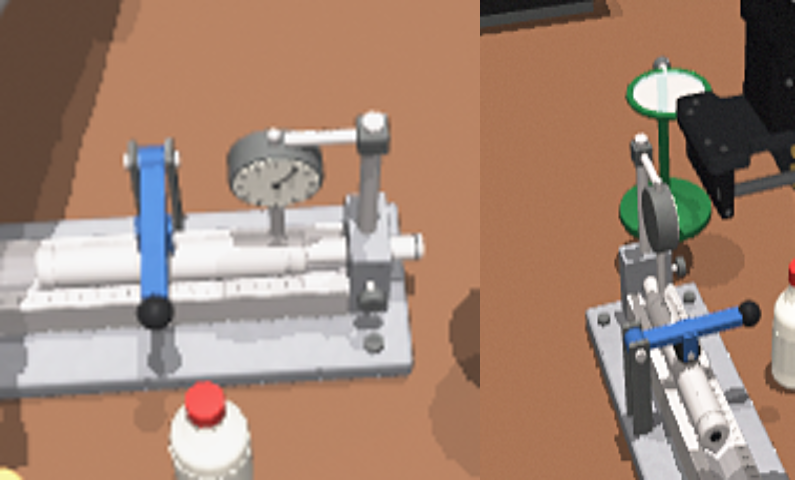

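The knob is at (155,313), which matches joint angle ≈ 0. The pin is against the rod with no button visible, and the gripper is clear. Handing in.

```bash
python3 -c "
from rig import env
print(env.job_done())"
```

```text
the job is handed in; nothing more can be done
None
```

The job is handed in; no verdict came back. The pin was pressed home on the stop at about 13 N (wrist force less sliding friction) with the hold-down arm raised. The arm was then swung down, its knob pressed with about 18 N, and left level on the pin, with the dial and the other bench items untouched.

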